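Secure a dropping bottle with a pin-locked sliding yoke

TASK

Stand the amber dropping bottle upright on the bench midway between the small beaker and the black-lidded jar, in line with them, and let go of it. Then pull up the red lock plunger, slide the blue section along its rail to the next hole on the bottle's side, so that its yoke comes round the bottle's cap, without knocking over the bottle or shifting the beaker or jar, and let the pin drop fully home. Finish still holding the red knob, with the pin fully engaged: do not let go of it.

Things in the scene. Friction and masses are not known exactly. Their poses are not given: they have to be found in the camera images.
- bottle_mid (a point): centre, 60 mm above its foot, of the loose amber glass dropping bottle (39 mm diameter body up to 72 mm, black cap 24 mm diameter from 72 to 85 mm, dark rubber bulb 16 mm diameter up to 120 mm; 60 to 120 g). Cap and bulb are fixed to it. Grip the body at its centre; z axis up when it stands upright. An open wire basket (83 mm high) stands behind it, its front 65 to 105 mm from the bottle's axis.
- beaker_mid (a point): centre, 34 mm above its foot, of the small clear glass beaker (56 mm diameter, 68 mm tall), loose; stands in front of the rail. Reference object, to be left where it is.
- jar_mid (a point): centre, 41 mm above its foot, of the sample jar with black lid (55 mm diameter, 82 mm tall), loose; stands in front of the rail, 170 mm from the beaker, centre to centre. Reference object, to be left where it is.
- spot (a point): point on the bench midway between beaker and jar where the bottle's foot centre belongs: 90 mm in front of the middle line of the rail, level with the hole to go to. Its axes are the rail's: y along the rail, from beaker to jar, the way the section slides; x across the rail, away from the robot; z up. The yoke comes round this point when the section is at the next hole.
- yoke (a point): middle of the slot of the blue yoke (moves with the section): flat U-shaped fork, 6 mm thick, 78 to 84 mm above the bench, slot 42 mm wide, open towards +y of the rail; prongs end 18 mm ahead of this point, the slot's bottom is 21 mm behind it. At the start it is 60 mm short of the spot (along -y of the rail), over the beaker.
- knob (a point): grip point on the axis of the red plunger knob on top of the blue section, 90 mm above the bench when the pin is home. Knob 22 mm in diameter from 13 mm below to 13 mm above this point, 28 mm flange above, ending 20 mm above; 23 mm free below it. Axes as the rail's. Close the fingers along the rail (y): an upright of the yoke bracket, 84 mm high, stands 46 mm from it on the robot's side.
- lock_plunger (a joint): how far the plunger is pulled up, m: 0 = pin fully home (engaged), 0.011 or more = pin clear of the hole, 0.020 = stop. Spring pushes it down with about 4 N at 0 and 7 N at the stop.
- slide_section (a joint): position of the blue section along the rail, m, growing from beaker to jar (+y of the rail): 0 = middle hole, where it is locked at the start; +0.060 = the next hole, at the end of its travel, to go to; -0.060 = the hole the other way. Friction about 1.5 N; moves only with the pin out. The round-tipped 8 mm pin has 1 mm of play each way in a hole; lowered between holes it rides on the tube.
- index_rail: fixed indexing rail: aluminium square tube 25 mm wide and 246 mm long on two dark steel feet, its top 53 mm above the bench (feet up to 61 mm), three holes 60 mm apart in its top. Origin on the bench under the middle hole, y axis along the rail, from beaker to jar, x axis across it, away from the robot.
Not all that is in view belongs to the job. Leave any purple look-alike of the part that bears bottle_mid alone.

How it is judged:
By the outcome, as a careful person would: the job done as asked, in the order asked, and still so for the second after the job is handed in, while the arm keeps its last pose, push and grip.
It also fails if it takes over 48 s, if anything falls off the work surface, if the arm or the gripper's body presses on something with over 40 N, if the wrist force passes 120 N, or if a joint passes its speed limit or range.

ROBOT

A 6-joint arm with a two-finger parallel gripper is mounted at the origin on a cart in front of the work surface, level with it; the furniture and walls round the work are solid. World frame = base frame: x ahead of the robot, y to its left, z up, the work surface at z = 0. Lengths are in m, angles in degrees, forces in N, time in s.
With the tool pointing down it reaches from about 0.2 to 0.875 m from the base axis. Payload 3.4 kg.
Tool frame: the origin (TCP) lies at the very end of the fingers, on their centre line; the grasp point (between the pads) lies r.grasp_offset behind it (r.grasp_offset is the distance from the TCP to the grasp point, in m); z points along the fingers, y is the line along which they close (so a half turn about z gives the same grasp; the last joint's range is limited). The gripper opens to 94 mm and grips with 3 to 60 N. Pads are 16 mm wide; open, the fingers measure 119 mm over their backs; the gripper's body (75 mm by 177 mm) begins 78 mm behind the grasp point.
Start: joints at [60.332, 15.808, 86.224, -0, 77.962, -6.933], TCP at [0.222, 0.53, 0.205] pointing down, gripper open.
Joint ranges: [-165.64, 165.64], [-43.16, 119.46], [12.63, 154.43], [-67.54, 247.53], [6.08, 155.33], [-154.97, 154.97]. Speed limits (degrees/s): [147.25, 147.25, 180, 180, 180, 180].

INTERFACE

Orientations are given as a 3x3 rotation matrix whose columns are the frame's x, y, z axes.
In Python, from station import readout, cams, r gives the robot as it stands.
- The arm moves only by the tool jog_arm, never from a script. Its argument "increments" is a list of rows, each a list of 5 numbers: the opening in per cent of the stroke, from 0 (shut) to 100 (fully open), then the shift along the tool's x, y, z as a fraction of full scale, then the turn about the tool's z as a fraction of full scale. In form: [[jaw, dx, dy, dz, yaw], ...]. A call has 1 to 8 rows; each row is the pose to reach, as a shift and turn from the pose commanded when the call began, along the tool's axes at that moment; what a row does not reach only later rows make up. Full scale, the value 1, is 0.6 m for a shift and 30 degrees for a turn. A row lasts 1/8 s, in which the tool goes at most 62.5 mm and 10.7 degrees, less where a joint would pass 70% of its speed; a pose out of reach is approached as far as the arm can. A call with a number of a shift or a turn outside -1 to 1 is refused whole. A call with a gripper value outside its range is refused whole. The fingers move at their own pace and stop on an object; "grip_force" is the grip in N (left out, the last holds). Time passes only in rows, so rows that repeat a pose let the fingers close. It gives the time, the measured TCP pose, the force, the opening and the grip force at its end, in the units of the state.
- readout.get_obs(): the state, without advancing time (a new reading comes with each control period).
- cams.camera(name): name is "scene" or "top" or "wrist"; returns a dict with "color" (384x512x3 uint8, blue, green, red), "depth" (384x512 float32, m along the optical axis (not along the pixel's ray), 0 where there is no reading), "camera_matrix" (3x3 intrinsics, pixels), "cam_to_world" (4x4, takes a point from camera to world coordinates). Camera axes: x right, y down, z forward; pixel columns grow to the right and rows downward; lengths in m; the calibration is good to about 2 mm. The wrist camera is an equidistant fisheye: a pixel r from the principal point sees the ray r / f radians off the axis. A picture is of the moment at which its call begins.
- r.close_job(): hands the job in; it is judged then, once.
The state is a dict: "time": time; "joint_positions": joint angles; "qvel": joint speeds; "joint_efforts": joint torques, N m; "eef_pos": TCP position; "orientation": TCP orientation; "contact_force": force on the tool from outside, world axes, zero at the start; "moment": the same for the moment, N m; "opening": opening from 0.0 (shut) to 1.0 (fully open); "grasp_force": force on a finger pad.
Only numpy, scipy, OpenCV 4.12 (cv2) and the standard library are available. Lean on these libraries where they do the work, as an engineer would, in place of code of your own. Each camera call takes 0.05 s, during which the arm holds its last target. There are 200 camera calls.

## Working session

There is one attempt and no reset: what is moved stays moved. The work goes in short steps, Python scripts to look and compute and a tool call to move; the robot and the scene stay as the last step left them, time stands still between calls to the robot, and variables do not carry over. Pictures are saved under pics/ and viewed, at most 10 in all, crops included, and the job is handed in when it is done.

Besides the shell and the picture viewer there is one more tool, called after "Request:" as name(argument=value, ...), one argument or row to a line, values as JSON. jog_arm: Moves the arm, as the interface text tells. Its arguments: {"type":"object","properties":{"increments":{"type":"array"},"grip_force":{"type":"number"}},"required":["increments"]}

```bash
mkdir -p pics; ls; cat > look.py <<'E'
import numpy as np,cv2
from station import readout,cams,r
def get(n):
    c=cams.camera(n); return c
def world(c,u,v,d=None):
    K=c["camera_matrix"];d=c["depth"][v,u] if d is None else d
    p=np.array([(u-K[0,2])/K[0,0]*d,(v-K[1,2])/K[1,1]*d,d,1]);return (c["cam_to_world"]@p)[:3]
def cloud(c):
    K=c["camera_matrix"];d=c["depth"];h,w=d.shape
    u,v=np.meshgrid(np.arange(w),np.arange(h))
    P=np.stack([(u-K[0,2])/K[0,0]*d,(v-K[1,2])/K[1,1]*d,d],-1)
    T=c["cam_to_world"];return P@T[:3,:3].T+T[:3,3]
E
python3 - <<'E'
from look import *
o=readout.get_obs();print({k:np.round(v,3).tolist() for k,v in o.items()},r.grasp_offset)
for n in("scene","top"):
    c=get(n);np.save(f"pics/{n}0.npy",c,allow_pickle=True);cv2.imwrite(f"pics/{n}0.png",c["color"]);print(n,c["camera_matrix"].round(1).tolist(),c["cam_to_world"].round(3).tolist(),(c["depth"]>0).mean())
a=[cv2.imread(f"pics/{n}0.png") for n in("scene","top")]
cv2.imwrite("pics/both.png",cv2.resize(np.vstack(a),(512,768))) 
E
```

```text
pics
{'time': 0.0, 'joint_positions': [60.333, 15.847, 86.293, -0.001, 77.961, -6.932], 'qvel': [-0.077, 0.027, 0.026, -0.104, -0.072, 0.066], 'joint_efforts': [0.002, -40.46, -23.723, 0.07, 0.035, -0.0], 'eef_pos': [0.222, 0.53, 0.205], 'orientation': [[-0.922, 0.386, -0.001], [0.386, 0.922, -0.002], [0.0, -0.002, -1.0]], 'contact_force': [0.279, 0.569, -0.462], 'moment': [-0.03, -0.0, -0.004], 'grasp_force': 0.0, 'opening': 0.997} 0.0188
scene [[479.5, 0.0, 259.7], [0.0, 479.5, 198.4], [0.0, 0.0, 1.0]] [[0.453, -0.659, 0.6, -0.149], [-0.891, -0.33, 0.311, -0.199], [-0.006, -0.676, -0.737, 0.931], [0.0, 0.0, 0.0, 1.0]] 0.9960123697916666
top [[434.7, 0.0, 251.4], [0.0, 434.7, 188.7], [0.0, 0.0, 1.0]] [[-0.018, -0.992, 0.122, 0.39], [-1.0, 0.016, -0.016, 0.159], [0.014, -0.122, -0.992, 1.027], [0.0, 0.0, 0.0, 1.0]] 0.99609375
```

View pics/scene0.png

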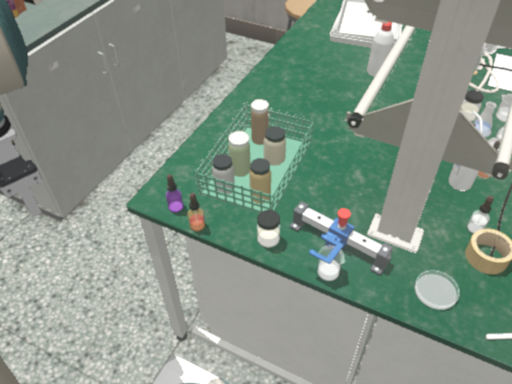

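View pics/top0.png

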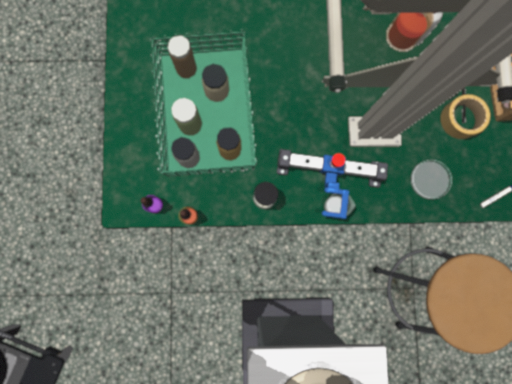

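The scene view shows the amber bottle at (196,213), the purple look-alike at (174,195), the jar at (268,229), the beaker under the blue yoke at (329,265), and the red knob at (344,215). In the top view the bottle is at (188,215), the jar at (265,195), the beaker and yoke at (337,205), and the knob at (338,160). A steel post and shelf stand just behind and to the right of the rail.

```bash
cat > m1.py <<'E'
from look import *
def load(n): return np.load(f"pics/{n}0.npy",allow_pickle=True).item()
def reg(n,name,lo,hi,roi):
    c=load(n);h=cv2.cvtColor(c["color"],cv2.COLOR_BGR2HSV);m=cv2.inRange(h,lo,hi)
    k=np.zeros_like(m);u0,u1,v0,v1=roi;k[v0:v1,u0:u1]=255;m&=k
    nn,l,s,ce=cv2.connectedComponentsWithStats(m);i=1+s[1:,4].argmax();P=cloud(c)[l==i]
    print(n,name,s[i].tolist(),"px",ce[i].round(1),"med",np.median(P,0).round(4),"min",np.percentile(P,3,axis=0).round(4),"max",np.percentile(P,97,axis=0).round(4))
for n,R in(("scene",[(330,360,205,232),(305,350,230,265),(185,210,190,235),(255,285,210,228),(160,185,175,215)]),("top",[(325,352,150,172),(320,352,165,222),(175,200,203,226),(250,282,180,212),(140,168,193,216)])):
    reg(n,"knob",(0,150,80),(8,255,255),R[0]);reg(n,"blue",(100,120,60),(125,255,255),R[1])
    reg(n,"amber",(0,110,60),(20,255,255),R[2]);reg(n,"lid",(0,0,0),(180,255,70),(R[3]));reg(n,"bulb",(0,0,0),(180,255,60),R[2]);reg(n,"purple",(130,80,40),(160,255,255),R[4])
c=load("top");P=cloud(c)
# obstacles higher than 0.12 within area near rail
q=P.reshape(-1,3);q=q[(q[:,2]>.13)&(q[:,0]>.2)&(q[:,0]<.7)&(abs(q[:,1])<.4)]
c2=cloud(load("scene")).reshape(-1,3);c2=c2[(c2[:,2]>.13)&(c2[:,0]>.2)&(c2[:,0]<.7)&(abs(c2[:,1])<.4)]
for nm,a in(("top",q),("scene",c2)):
    for z in np.arange(.13,.8,.07):
        s=a[(a[:,2]>z)&(a[:,2]<z+.07)]
        if len(s)>5: print(nm,z.round(2),len(s),"x",np.percentile(s[:,0],[1,99]).round(3),"y",np.percentile(s[:,1],[1,99]).round(3))
E
python3 m1.py; python3 -c "
import cv2,numpy as np
a=cv2.imread('pics/scene0.png')[170:290,150:400];cv2.imwrite('pics/sc.png',cv2.resize(a,None,fx=3.2,fy=3.2,interpolation=2))"
```

```text
scene knob [344, 216, 5, 3, 6] px [346.  217.3] med [ 0.5545 -0.0522  0.1098] min [ 0.5519 -0.0551  0.1089] max [ 0.5577 -0.0489  0.1135]
scene blue [309, 232, 34, 30, 304] px [329.  246.2] med [ 0.4946 -0.0443  0.0837] min [ 0.4453 -0.064   0.0385] max [ 0.5467 -0.01    0.0871]
scene amber [190, 214, 15, 17, 179] px [196.6 222.3] med [0.4412 0.2782 0.0339] min [0.4344 0.2711 0.0096] max [0.4556 0.293  0.0573]
scene lid [260, 224, 18, 4, 26] px [268.3 226.2] med [0.475  0.1016 0.0782] min [0.4704 0.0891 0.0743] max [0.49   0.1223 0.0832]
scene bulb [191, 202, 7, 8, 32] px [194.8 205.8] med [0.4512 0.284  0.0843] min [0.443  0.2795 0.0786] max [0.461  0.2896 0.0909]
scene purple [166, 190, 17, 22, 281] px [174.3 200.7] med [0.4722 0.3633 0.0442] min [0.463  0.354  0.0065] max [0.4903 0.3803 0.0676]
top knob [332, 153, 13, 13, 126] px [338.  159.1] med [ 0.5642 -0.0441  0.1084] min [ 0.5526 -0.0719 -0.0019] max [ 0.5995 -0.0331  0.1113]
top blue [320, 165, 29, 54, 705] px [335.  189.9] med [ 0.5047 -0.0441  0.0801] min [ 0.4429 -0.0672 -0.0016] max [ 0.5546 -0.0183  0.0851]
top amber [
[... 502 characters left out ...]
4968 0.3807 0.0832]
top 0.13 604 x [0.632 0.673] y [-0.198 -0.116]
top 0.2 1130 x [0.632 0.676] y [-0.306  0.003]
top 0.27 2980 x [0.632 0.698] y [-0.313  0.009]
top 0.34 1476 x [0.632 0.678] y [-0.198 -0.084]
top 0.41 1835 x [0.633 0.673] y [-0.199 -0.116]
top 0.48 3411 x [0.633 0.677] y [-0.187  0.006]
top 0.55 955 x [0.633 0.664] y [-0.153 -0.115]
scene 0.13 916 x [0.631 0.642] y [-0.197 -0.116]
scene 0.2 1996 x [0.632 0.68 ] y [-0.294 -0.007]
scene 0.27 4282 x [0.632 0.694] y [-0.317  0.004]
scene 0.34 1817 x [0.632 0.68 ] y [-0.23  -0.084]
scene 0.41 1758 x [0.632 0.642] y [-0.197 -0.116]
scene 0.48 4123 x [0.633 0.68 ] y [-0.233  0.006]
scene 0.55 2246 x [0.632 0.68 ] y [-0.222 -0.048]
```

View pics/sc.png

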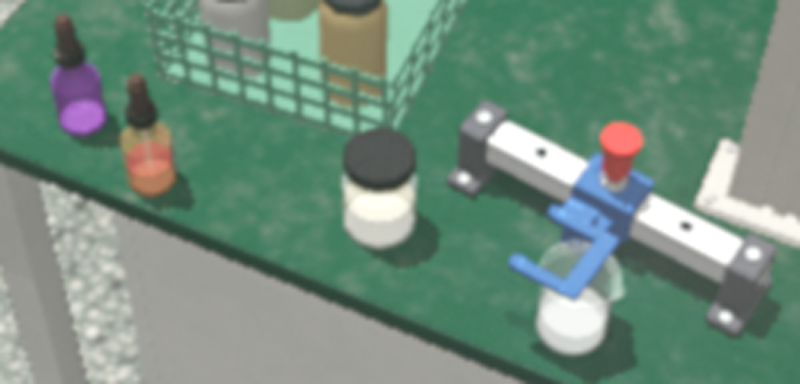

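The crop shows the amber bottle at the front edge, with the jar and rail to its right. The feet are dark, the middle hole is under the blue block, and one hole lies free on each side. Next I get the rail's axes and the centres of the knob, jar and bottle.

```bash
cat > m2.py <<'E'
from m1 import load
from look import *
def ray(c,u,v,z):
    K=c["camera_matrix"];T=c["cam_to_world"];d=T[:3,:3]@np.array([(u-K[0,2])/K[0,0],(v-K[1,2])/K[1,1],1]);o=T[:3,3];return o+d*(z-o[2])/d[2]
for n in("top","scene"):
    c=load(n);P=cloud(c);h=cv2.cvtColor(c["color"],cv2.COLOR_BGR2HSV)
    m=(h[...,1]<50)&(h[...,2]>140)&(P[...,2]>.048)&(P[...,2]<.058)&(P[...,0]>.5)&(P[...,0]<.62)&(P[...,1]<.15)&(P[...,1]>-.2)
    q=P[m][:,:2].astype(np.float32);(cx,cy),(w,l),a=cv2.minAreaRect(q);b=cv2.fitLine(q,cv2.DIST_HUBER,0,.01,.01).ravel()
    print(n,"tube",len(q),(cx,cy),(w,l),a,"yaw of rail y",np.degrees(np.arctan2(b[1],b[0])),b[2:], "z",np.median(P[m][:,2]))
    # dark feet
    m=(h[...,2]<120)&(h[...,1]<60)&(P[...,2]>.05)&(P[...,2]<.068)&(P[...,0]>.48)&(P[...,0]<.64)&(P[...,1]<.16)&(P[...,1]>-.22)
    q=P[m];f1=q[q[:,1]>-.04];f2=q[q[:,1]<-.04]
    for f in(f1,f2): print("  foot",len(f),f.mean(0).round(4),f.min(0).round(3),f.max(0).round(3))
    # knob top flange, z~.108
    m=(h[...,1]>150)&((h[...,0]<8)|(h[...,0]>172))&(P[...,2]>.1)&(P[...,2]<.12)&(P[...,0]<.62)&(P[...,0]>.5)
    v,u=np.nonzero(m);print("  knob px",u.mean(),v.mean(),len(u),"rect ctr ray z.109",ray(c,(u.min()+u.max())/2,(v.min()+v.max())/2,.1085).round(4),P[m].mean(0).round(4))
    # jar lid top
    m=(P[...,2]>.076)&(P[...,2]<.092)&(P[...,1]>.06)&(P[...,1]<.15)&(P[...,0]<.53)&(P[...,0]>.43)&(h[...,2]<90)
    print("  lid",m.sum(),cv2.minEnclosingCircle(P[m][:,:2].astype(np.float32)),np.median(P[m][:,2]))
    # blue yoke high
    m=(h[...,0]>100)&(h[...,0]<125)&(h[...,1]>80)&(P[...,2]>.074)&(P[...,2]<.09)&(P[...,0]<.5)&(P[...,0]>.4)
    q=P[m];print("  yoke",m.sum(),q.min(0).round(4),q.max(0).round(4),np.median(q[:,2]))
    m=(P[...,2]>.01)&(P[...,0]>.41)&(P[...,0]<.50)&(P[...,1]>.25)&(P[...,1]<.32);q=P[m]
    for z in np.arange(.01,.13,.02):
        s=q[(q[:,2]>z)&(q[:,2]<z+.02)]
        if len(s)>3: print("  bottle",z.round(2),len(s),s[:,:2].min(0).round(4),s[:,:2].max(0).round(4))
    m=(P[...,2]>.01)&(P[...,2]<.074)&(P[...,0]>.38)&(P[...,0]<.49)&(P[...,1]<0)&(P[...,1]>-.12);q=P[m];print("  beaker",len(q),q.min(0).round(3),q.max(0).round(3))
E
python3 m2.py | grep -v " px \["|tail -60
```

```text
top 0.13 604 x [0.632 0.673] y [-0.198 -0.116]
top 0.2 1130 x [0.632 0.676] y [-0.306  0.003]
top 0.27 2980 x [0.632 0.698] y [-0.313  0.009]
top 0.34 1476 x [0.632 0.678] y [-0.198 -0.084]
top 0.41 1835 x [0.633 0.673] y [-0.199 -0.116]
top 0.48 3411 x [0.633 0.677] y [-0.187  0.006]
top 0.55 955 x [0.633 0.664] y [-0.153 -0.115]
scene 0.13 916 x [0.631 0.642] y [-0.197 -0.116]
scene 0.2 1996 x [0.632 0.68 ] y [-0.294 -0.007]
scene 0.27 4282 x [0.632 0.694] y [-0.317  0.004]
scene 0.34 1817 x [0.632 0.68 ] y [-0.23  -0.084]
scene 0.41 1758 x [0.632 0.642] y [-0.197 -0.116]
scene 0.48 4123 x [0.633 0.68 ] y [-0.233  0.006]
scene 0.55 2246 x [0.632 0.68 ] y [-0.222 -0.048]
top tube 699 (0.5634254813194275, -0.04420550912618637) (0.2312595099210739, 0.025741690769791603) 81.29334259033203 yaw of rail y 81.38539 [ 0.5630031  -0.04473223] z 0.05172847739619668
  foot 128 [0.5765 0.0633 0.0569] [ 0.491 -0.04   0.051] [0.598 0.137 0.065]
  foot 227 [ 0.5758 -0.1492  0.0581] [ 0.482 -0.2    0.05 ] [ 0.639 -0.042  0.068]
  knob px 338.0472440944882 159.48031496062993 127 rect ctr ray z.109 [
[... 878 characters left out ...]
4] [ 0.527 -0.166  0.05 ] [ 0.56  -0.103  0.058]
  knob px 343.42857142857144 216.71428571428572 7 rect ctr ray z.109 [ 0.5563 -0.0459  0.1085] [ 0.5545 -0.0462  0.1099]
  lid 273 ((0.49346840381622314, 0.11177035421133041), 0.02538127638399601) 0.08218747488439448
  yoke 251 [ 0.4422 -0.0674  0.0779] [ 0.4999 -0.0082  0.0885] 0.08377370103171478
  bottle 0.01 81 [0.4343 0.2704] [0.4645 0.3021]
  bottle 0.03 90 [0.4339 0.2704] [0.466 0.311]
  bottle 0.05 125 [0.4351 0.2715] [0.4725 0.3077]
  bottle 0.07 71 [0.442  0.2771] [0.4658 0.301 ]
  bottle 0.09 31 [0.4462 0.2819] [0.4551 0.2934]
  bottle 0.11 33 [0.4472 0.2823] [0.46   0.2972]
  beaker 443 [ 0.444 -0.084  0.01 ] [ 0.49  -0.024  0.072]
```

```bash
cat > go.py <<'E'
# usage: go.py x y z yawdeg(of tool y) [dz-only list]; prints increments from current pose
import sys,numpy as np
from station import readout
o=readout.get_obs();R=np.array(o["orientation"]);p=np.array(o["eef_pos"])
y=np.degrees(np.arctan2(R[1,1],R[0,1]))
print("t",round(o["time"],2),"p",p.round(4),"yaw",round(y,2),"open",round(o["opening"],3),"F",np.round(o["contact_force"],1),"grip",round(o["grasp_force"],1),"q",np.round(o["joint_positions"],0),"tilt",R[:,2].round(4))
if len(sys.argv)>4:
    t=np.array(sys.argv[1:4],float);d=R.T@(t-p)/.6
    w=(float(sys.argv[4])-y+180)%360-180
    print("dx,dy,dz",d.round(4),"yaw",round(-w/30,4))
E
python3 go.py 0.4535 0.2888 0.18 -8.6
```

```text
t 0.1 p [0.222  0.5299 0.2047] yaw 67.27 open 1.001 F [-0.3  0.4 -0.6] grip 0.0 q [60. 16. 86.  0. 78. -7.] tilt [-8.0e-04 -1.4e-03 -1.0e+00]
dx,dy,dz [-0.5112 -0.2214  0.0415] yaw 2.5289
```

Request:
jog_arm(
  increments=[
    [75, -0.51, -0.22, 0, 1],
    [75, -0.51, -0.22, 0, 1],
    [75, -0.51, -0.22, 0, 1],
    [75, -0.51, -0.22, 0, 1],
    [75, -0.51, -0.22, 0, 1],
    [75, -0.51, -0.22, 0, 1],
    [75, -0.51, -0.22, 0, 1],
  ],
  grip_force=12,
)

```text
time: 0.98
eef_pos: [0.4537, 0.2898, 0.2051]
orientation: [[-0.603, 0.797, -0.001], [0.797, 0.603, 0.0], [0.001, -0.001, -1.0]]
contact_force: [-0.4, 0.7, -1.0]
opening: 0.744
grasp_force: 0.0
```

Request:
jog_arm(
  increments=[
    [75, 0, 0, 0, 1],
    [75, 0, 0, 0, 1],
    [75, 0, 0, 0, 1],
    [75, 0, 0, 0, 1],
  ],
)

```text
time: 1.48
eef_pos: [0.4518, 0.292, 0.2054]
orientation: [[-0.131, 0.991, -0.001], [0.991, 0.131, 0.001], [0.001, -0.001, -1.0]]
contact_force: [-0.2, -0.2, 0.4]
opening: 0.753
grasp_force: 0.0
```

Request:
jog_arm(
  increments=[
    [75, 0, 0, 0, 0.53],
    [75, 0, 0, 0, 0.53],
    [75, 0, 0, 0, 0.53],
  ],
)

```text
time: 1.85
eef_pos: [0.4525, 0.2913, 0.2054]
orientation: [[0.146, 0.989, -0.001], [0.989, -0.146, 0.0], [0.0, -0.001, -1.0]]
contact_force: [0.2, -0.6, 1.0]
opening: 0.745
grasp_force: 0.0
```

```bash
python3 go.py 0.4535 0.2888 0.15 -8.6; python3 - <<'E'
from look import *
c=get("wrist");np.save("pics/w1.npy",c,allow_pickle=True);cv2.imwrite("pics/w1.png",c["color"]);print(c["camera_matrix"].round(1).tolist(),c["cam_to_world"].round(3).tolist())
E
```

```text
t 1.85 p [0.4525 0.2913 0.2054] yaw -8.38 open 0.745 F [ 0.2 -0.6  1. ] grip 0.0 q [25. 13. 91.  0. 77. 34.] tilt [-6.e-04  4.e-04 -1.e+00]
dx,dy,dz [-0.0038  0.0022  0.0924] yaw 0.0074
[[297.3, 0.0, 255.3], [0.0, 297.3, 191.9], [0.0, 0.0, 1.0]] [[0.989, -0.142, -0.038, 0.463], [-0.147, -0.956, -0.254, 0.366], [-0.0, 0.257, -0.966, 0.384], [0.0, 0.0, 0.0, 1.0]]
```

View pics/w1.png

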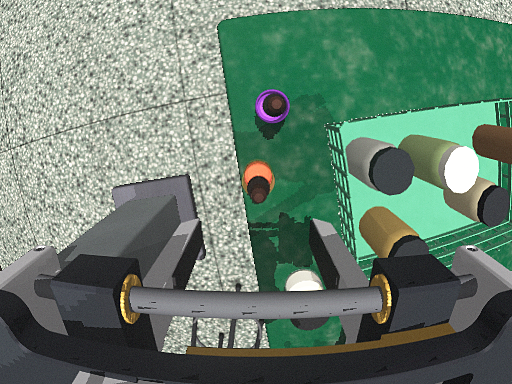

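The wrist view shows the amber bottle at (258,180) with its bulb top near (258,197), the purple one at (272,105), and the basket's front edge from about (335,125) to (355,265). I check the predicted position against this view.

```bash
cat >> look.py <<'E'
def fproj(c,p):
    T=np.linalg.inv(c["cam_to_world"]);q=T[:3,:3]@np.array(p)+T[:3,3];K=c["camera_matrix"]
    th=np.arctan2(np.hypot(q[0],q[1]),q[2]);d=q[:2]/np.hypot(*q[:2]);return np.array([K[0,2],K[1,2]])+K[0,0]*th*d
def fray(c,u,v,z):
    K=c["camera_matrix"];T=c["cam_to_world"];a=np.array([u-K[0,2],v-K[1,2]])/K[0,0];th=np.hypot(*a)
    d=T[:3,:3]@np.array([*(np.sin(th)*a/th),np.cos(th)]);o=T[:3,3];return o+d*(z-o[2])/d[2]
E
python3 - <<'E'
from look import *
c=np.load("pics/w1.npy",allow_pickle=True).item();h=cv2.cvtColor(c["color"],cv2.COLOR_BGR2HSV)
for z in(.115,.072,0):print(z,fproj(c,[.4535,.2888,z]).round(1))
m=cv2.inRange(h,(0,0,0),(180,255,75));m[:,:245]=0;m[:,272:]=0;m[:174]=0;m[206:]=0
v,u=np.nonzero(m);print("bulb cols",u.min(),u.max(),"rows",v.min(),v.max())
m=cv2.inRange(h,(5,120,80),(20,255,255));m[:,:240]=0;m[:,280:]=0;m[:155]=0;m[206:]=0
v,u=np.nonzero(m);print("body",u.min(),u.max(),v.min(),v.max())
print(fray(c,(u.min()+u.max())/2,np.median(v),.06),"right/left edges",fray(c,u.min(),178,.06),fray(c,u.max(),178,.06))
print("tcp",fproj(c,[.4525,.2913,.2054]), "basket",fray(c,342,125,.083),fray(c,358,268,.083))
E
```

```text
0.115 [257.1 198.3]
0.072 [256.9 187.2]
0 [256.6 174. ]
bulb cols 245 269 rows 176 205
body 243 274 161 192
[0.45745193 0.3027857  0.06      ] right/left edges [0.43937471 0.29858088 0.06      ] [0.4735865  0.29352649 0.06      ]
tcp [255.77203879 233.48321579] basket [0.55053512 0.34437013 0.083     ] [0.55997452 0.1747916  0.083     ]
```

Request:
jog_arm(
  increments=[
    [75, -0.0033, 0.0039, 0.05, 0.007],
    [75, -0.0033, 0.0039, 0.12, 0.007],
    [75, -0.0033, 0.0039, 0.18, 0.007],
    [75, -0.0033, 0.0039, 0.23, 0.007],
    [75, -0.0033, 0.0039, 0.26, 0.007],
    [75, -0.0033, 0.0039, 0.274, 0.007],
    [75, -0.0033, 0.0039, 0.274, 0.007],
  ],
)

```text
time: 2.78
eef_pos: [0.4553, 0.2882, 0.0409]
orientation: [[0.153, 0.988, -0.001], [0.988, -0.153, -0.0], [-0.0, -0.001, -1.0]]
contact_force: [0.3, 0.2, 0.2]
opening: 0.752
grasp_force: 0.0
```

Request:
jog_arm(
  increments=[
    [30, 0, 0, 0, 0],
    [30, 0, 0, 0, 0],
    [30, 0, 0, 0, 0],
    [30, 0, 0, 0, 0],
    [30, 0, 0, 0, 0],
  ],
  grip_force=12,
)

```text
time: 3.4
eef_pos: [0.4555, 0.2882, 0.0414]
orientation: [[0.154, 0.988, 0.0], [0.988, -0.154, 0.0], [0.0, 0.0, -1.0]]
contact_force: [-1.0, 0.2, 3.0]
opening: 0.404
grasp_force: 12.0
```

```bash
python3 go.py 0.4832 0.0289 0.041 -8.6
```

```text
t 3.4 p [0.4555 0.2882 0.0414] yaw -8.85 open 0.404 F [-1.   0.2  3. ] grip 12.0 q [ 25.  21. 104.   0.  55.  34.] tilt [ 3.e-04  4.e-04 -1.e+00]
dx,dy,dz [-0.4199  0.112   0.0005] yaw -0.0083
```

Request:
jog_arm(
  increments=[
    [30, 0, 0, -0.05, 0],
    [30, 0, 0, -0.12, 0],
    [30, 0, 0, -0.19, 0],
    [30, 0, 0, -0.22, 0],
    [30, 0, 0, -0.22, 0],
  ],
)

```text
time: 4.03
eef_pos: [0.4563, 0.2884, 0.1743]
orientation: [[0.154, 0.988, 0.003], [0.988, -0.154, 0.001], [0.002, 0.003, -1.0]]
contact_force: [0.1, 0.7, -1.4]
opening: 0.404
grasp_force: 12.0
```

Request:
jog_arm(
  increments=[
    [30, -0.06, 0.016, 0, 0],
    [30, -0.14, 0.037, 0, 0],
    [30, -0.23, 0.061, 0, 0],
    [30, -0.31, 0.082, 0, 0],
    [30, -0.38, 0.101, 0, 0],
    [30, -0.41, 0.109, 0, 0],
    [30, -0.42, 0.112, 0, -0.008],
    [30, -0.42, 0.112, 0, -0.008],
  ],
)

```text
time: 5.03
eef_pos: [0.4826, 0.0289, 0.1722]
orientation: [[0.15, 0.989, -0.002], [0.989, -0.15, 0.001], [0.0, -0.002, -1.0]]
contact_force: [-0.5, -0.4, -1.5]
opening: 0.404
grasp_force: 12.0
```

```bash
python3 go.py 0.4832 0.0289 0.041 -8.6;python3 - <<'E'
from look import *
c=get("scene");np.save("pics/s2.npy",c,allow_pickle=True);a=c["color"][100:300,180:420]
w=get("wrist");np.save("pics/w2.npy",w,allow_pickle=True)
cv2.imwrite("pics/s2.png",np.hstack([cv2.resize(a,(400,333)),cv2.resize(w["color"],(400,333))]))
E
```

```text
t 5.03 p [0.4826 0.0289 0.1722] yaw -8.63 open 0.404 F [-0.5 -0.4 -1.5] grip 12.0 q [ -5.   9. 100.   0.  71.   4.] tilt [-1.8e-03  7.0e-04 -1.0e+00]
dx,dy,dz [0.     0.0014 0.2186] yaw -0.001
```

View pics/s2.png

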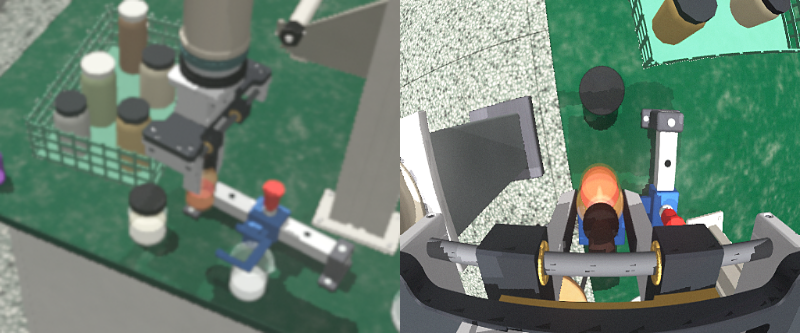

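Left panel: the bottle hangs upright between the jar and the rail. Right panel: the jar lid at (602,90) is in line with the bottle at (600,200). I lower it slowly.

Request:
jog_arm(
  increments=[
    [30, 0, 0.0014, 0.05, 0],
    [30, 0, 0.0014, 0.11, 0],
    [30, 0, 0.0014, 0.16, 0],
    [30, 0, 0.0014, 0.19, 0],
    [30, 0, 0.0014, 0.205, 0],
    [30, 0, 0.0014, 0.211, 0],
    [30, 0, 0.0014, 0.215, 0],
    [30, 0, 0.0014, 0.215, 0],
  ],
)

```text
time: 6.12
eef_pos: [0.4844, 0.0286, 0.0445]
orientation: [[0.15, 0.989, 0.001], [0.989, -0.15, 0.0], [0.0, 0.001, -1.0]]
contact_force: [-0.2, 0.0, -0.4]
opening: 0.406
grasp_force: 12.0
```

```bash
python3 go.py 0.4832 0.0289 0.041 -8.6
```

```text
t 6.12 p [0.4844 0.0286 0.0445] yaw -8.6 open 0.406 F [-0.2  0.  -0.4] grip 12.0 q [ -5.  17. 111.   0.  52.   4.] tilt [ 0.001  0.    -1.   ]
dx,dy,dz [ 0.0001 -0.002   0.0058] yaw -0.0
```

Request:
jog_arm(
  increments=[
    [30, 0, -0.001, 0.003, 0],
    [30, 0, -0.001, 0.005, 0],
    [30, 0, -0.001, 0.0055, 0],
    [30, 0, -0.001, 0.0055, 0],
  ],
)

```text
time: 6.62
eef_pos: [0.4834, 0.0287, 0.0414]
orientation: [[0.15, 0.989, 0.0], [0.989, -0.15, 0.0], [0.0, 0.0, -1.0]]
contact_force: [-1.1, 1.2, 5.2]
opening: 0.402
grasp_force: 12.0
```

Request:
jog_arm(
  increments=[
    [44, 0, 0, 0, 0],
    [50, 0, 0, 0, 0],
    [65, 0, 0, 0, 0],
    [65, 0, 0, 0, 0],
  ],
)

```text
time: 7.12
eef_pos: [0.4834, 0.0287, 0.0406]
orientation: [[0.15, 0.989, -0.0], [0.989, -0.15, 0.0], [0.0, -0.0, -1.0]]
contact_force: [0.2, 0.2, -0.5]
opening: 0.642
grasp_force: 0.0
```

Request:
jog_arm(
  increments=[
    [65, 0, 0, -0.03, 0],
    [65, 0, 0, -0.08, 0],
    [65, 0, 0, -0.15, 0],
    [65, 0, 0, -0.22, 0],
    [65, 0, 0, -0.28, 0],
    [65, 0, 0, -0.3, 0],
    [65, 0, 0, -0.3, 0],
  ],
)

```text
time: 8.0
eef_pos: [0.4834, 0.0287, 0.2206]
orientation: [[0.15, 0.989, 0.0], [0.989, -0.15, 0.0], [0.0, 0.0, -1.0]]
contact_force: [-0.4, -0.0, -0.9]
opening: 0.65
grasp_force: 0.0
```

```bash
python3 go.py 0.5632 -0.0439 0.18 -98.6;python3 go.py 0.5632 -0.0439 0.18 81.4; python3 - <<'E'
from look import *
w=get("wrist");np.save("pics/w3.npy",w,allow_pickle=True);cv2.imwrite("pics/w3.png",w["color"])
print("pred jar lid",fproj(w,[.4959,.1129,.082]),"bulb",fproj(w,[.4832,.0289,.12]),"knob",fproj(w,[.5632,-.0439,.11]))
E
```

```text
t 8.0 p [0.4834 0.0287 0.2206] yaw -8.6 open 0.65 F [-0.4 -0.  -0.9] grip 0.0 q [-5.  7. 95.  0. 77.  4.] tilt [ 5.e-04  0.e+00 -1.e+00]
dx,dy,dz [-0.0997  0.1496  0.0678] yaw 2.9998
t 8.0 p [0.4834 0.0287 0.2206] yaw -8.6 open 0.65 F [-0.4 -0.  -0.9] grip 0.0 q [-5.  7. 95.  0. 77.  4.] tilt [ 5.e-04  0.e+00 -1.e+00]
dx,dy,dz [-0.0997  0.1496  0.0678] yaw -3.0002
pred jar lid [255.25209467 105.47649204] bulb [255.36567423 192.87852319] knob [337.49659667 243.23096376]
```

View pics/w3.png

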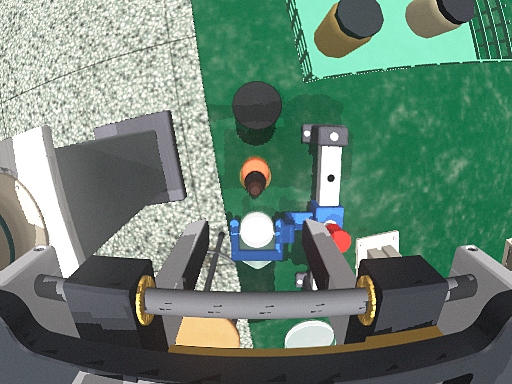

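The wrist view shows the bottle standing upright at (257,175) with its bulb at (257,192), in line with the jar lid (257,105) and the beaker (258,230). These match the predictions. The knob is at (338,238) and the target hole at (331,178). I'll turn the tool so the camera stays on the robot's side, away from the shelf brackets.

```bash
python3 - <<'E'
from look import *
w=np.load("pics/w3.npy",allow_pickle=True).item()
h=cv2.cvtColor(w["color"],cv2.COLOR_BGR2HSV);m=((h[...,0]<8)|(h[...,0]>172))&(h[...,1]>170)&(h[...,2]>100);m[:,:320]=0;m[:,360:]=0;m[:215]=0;m[260:]=0
v,u=np.nonzero(m);print("knob px",u.min(),u.max(),v.min(),v.max());print("hole",fray(w,331,178,.053),"jar",fray(w,257,105,.082),"beaker",fray(w,257.5,230,.06),"bottlebulb",fray(w,257,192,.12), "exp hole",[.5632+.009,-.0439+.0593])
for n in("scene","top"):
    c=np.load(f"pics/{n}0.npy",allow_pickle=True).item();P=cloud(c);h=cv2.cvtColor(c["color"],cv2.COLOR_BGR2HSV)
    m=(h[...,0]>100)&(h[...,0]<125)&(h[...,1]>80)&(P[...,0]>.53)&(P[...,0]<.6)&(abs(P[...,1]+.044)<.05);q=P[m];print(n,"block z",np.percentile(q[:,2],[5,25,50,75,95]).round(4),q[:,:2].min(0),q[:,:2].max(0))
    if n=="scene":
        k=((h[...,0]<8)|(h[...,0]>172))&(h[...,1]>120)&(h[...,2]>80);k[:205]=0;k[235:]=0;k[:,:330]=0;k[:,360:]=0
        v,u=np.nonzero(k);print("knob scene",u.min(),u.max(),v.min(),v.max(),P[k].min(0),P[k].max(0))
        top=(v<=v.min()+9);K=c
        from m2 import ray
        print(ray(c,(u.min()+u.max())/2,0,.11) if 0 else "")
E
```

```text
knob px 326 350 224 251
hole [0.57437394 0.01564258 0.053     ] jar [0.49779455 0.11312728 0.082     ] beaker [ 0.47630799 -0.03425845  0.06      ] bottlebulb [0.48490283 0.02953484 0.12      ] exp hole [0.5722, 0.015399999999999997]
scene block z [0.0302 0.049  0.0599 0.0619 0.0638] [ 0.5324887  -0.06886851] [0.58696181 0.00480226]
knob scene 338 350 208 225 [ 0.54998792 -0.05665387 -0.00204575] [ 0.67699751 -0.00985562  0.11391541]
scene knob [344, 216, 5, 3, 6] px [346.  217.3] med [ 0.5545 -0.0522  0.1098] min [ 0.5519 -0.0551  0.1089] max [ 0.5577 -0.0489  0.1135]
scene blue [309, 232, 34, 30, 304] px [329.  246.2] med [ 0.4946 -0.0443  0.0837] min [ 0.4453 -0.064   0.0385] max [ 0.5467 -0.01    0.0871]
scene amber [190, 214, 15, 17, 179] px [196.6 222.3] med [0.4412 0.2782 0.0339] min [0.4344 0.2711 0.0096] max [0.4556 0.293  0.0573]
scene lid [260, 224, 18, 4, 26] px [268.3 226.2] med [0.475  0.1016 0.0782] min [0.4704 0.0891 0.0743] max [0.49   0.1223 0.0832]
scene bulb [191, 202, 7, 8, 32] px [194.8 205.8] med [0.4512 0.284  0.0843] min [0.443  0.2795 0.0786] max [0.461  0.2
[... 3040 characters left out ...]
t ctr ray z.109 [ 0.5563 -0.0459  0.1085] [ 0.5545 -0.0462  0.1099]
  lid 273 ((0.49346840381622314, 0.11177035421133041), 0.02538127638399601) 0.08218747488439448
  yoke 251 [ 0.4422 -0.0674  0.0779] [ 0.4999 -0.0082  0.0885] 0.08377370103171478
  bottle 0.01 81 [0.4343 0.2704] [0.4645 0.3021]
  bottle 0.03 90 [0.4339 0.2704] [0.466 0.311]
  bottle 0.05 125 [0.4351 0.2715] [0.4725 0.3077]
  bottle 0.07 71 [0.442  0.2771] [0.4658 0.301 ]
  bottle 0.09 31 [0.4462 0.2819] [0.4551 0.2934]
  bottle 0.11 33 [0.4472 0.2823] [0.46   0.2972]
  beaker 443 [ 0.444 -0.084  0.01 ] [ 0.49  -0.024  0.072]

top block z [0.0325 0.0429 0.0585 0.0606 0.0628] [ 0.53008909 -0.07829215] [ 0.58350382 -0.0176985 ]
```

Request:
jog_arm(
  increments=[
    [65, 0, 0, 0, -1],
    [65, 0, 0, 0, -1],
    [65, 0, 0, 0, -1],
    [65, 0, 0, 0, -1],
  ],
)

```text
time: 8.55
eef_pos: [0.4823, 0.0288, 0.2188]
orientation: [[-0.363, 0.932, -0.004], [0.932, 0.363, 0.0], [0.002, -0.003, -1.0]]
contact_force: [-0.7, -0.8, 0.2]
opening: 0.646
grasp_force: 0.0
```

Request:
jog_arm(
  increments=[
    [65, 0, 0, 0, -1],
    [65, 0, 0, 0, -1],
    [65, 0, 0, 0, -1],
    [65, 0, 0, 0, -1],
  ],
)

```text
time: 9.05
eef_pos: [0.4828, 0.0287, 0.2198]
orientation: [[-0.779, 0.627, -0.002], [0.627, 0.779, 0.0], [0.002, -0.001, -1.0]]
contact_force: [-0.6, -0.1, -0.1]
opening: 0.65
grasp_force: 0.0
```

Request:
jog_arm(
  increments=[
    [65, 0, 0, 0, -1],
    [65, 0, 0, 0, -1],
    [65, 0, 0, 0, -1],
    [65, 0, 0, 0, -1],
  ],
)

```text
time: 9.55
eef_pos: [0.4831, 0.0287, 0.2203]
orientation: [[-0.988, 0.154, -0.001], [0.154, 0.988, 0.0], [0.001, 0.0, -1.0]]
contact_force: [-0.0, 0.3, 0.1]
opening: 0.648
grasp_force: 0.0
```

```bash
python3 go.py 0.5632 -0.0439 0.18 81.4
```

```text
t 9.55 p [0.4831 0.0287 0.2203] yaw 81.11 open 0.648 F [-0.   0.3  0.1] grip 0.0 q [ -5.   7.  95.   0.  77. -86.] tilt [-9.e-04  2.e-04 -1.e+00]
dx,dy,dz [-0.1507 -0.099   0.0669] yaw -0.0095
```

Request:
jog_arm(
  increments=[
    [65, -0.05, -0.033, 0, 0],
    [65, -0.1, -0.066, 0, 0],
    [65, -0.14, -0.09, 0.02, -0.009],
    [65, -0.15, -0.099, 0.04, -0.009],
    [65, -0.15, -0.099, 0.067, -0.009],
    [65, -0.15, -0.099, 0.067, -0.009],
  ],
)

```text
time: 10.3
eef_pos: [0.5612, -0.0425, 0.1787]
orientation: [[-0.989, 0.146, -0.004], [0.146, 0.989, 0.001], [0.005, 0.001, -1.0]]
contact_force: [-0.2, -0.4, -0.4]
opening: 0.648
grasp_force: 0.0
```

```bash
python3 go.py 0.5632 -0.0439 0.069 81.4; python3 - <<'E'
from look import *
w=get("wrist");np.save("pics/w4.npy",w,allow_pickle=True);cv2.imwrite("pics/w4.png",w["color"])
print("knob pred",fproj(w,[.5632,-.0439,.11]),"tcp",fproj(w,readout.get_obs()["eef_pos"]))
h=cv2.cvtColor(w["color"],cv2.COLOR_BGR2HSV);m=(((h[...,0]<8)|(h[...,0]>172))&(h[...,1]>170)&(h[...,2]>100)).astype(np.uint8)
n,l,s,ce=cv2.connectedComponentsWithStats(m)
for i in range(1,n):
    if s[i,4]>60:print(s[i],ce[i])
E
```

```text
t 10.3 p [ 0.5612 -0.0425  0.1787] yaw 81.63 open 0.648 F [-0.2 -0.4 -0.4] grip 0.0 q [-11.  16.  90.   0.  74. -93.] tilt [-0.0044  0.0014 -1.    ]
dx,dy,dz [-0.0044 -0.002   0.1829] yaw 0.0076
knob pred [253.17263787 204.69907803] tcp [254.24199103 234.59072657]
[239 191  30  30 508] [251.38385827 205.87598425]
```

View pics/w4.png

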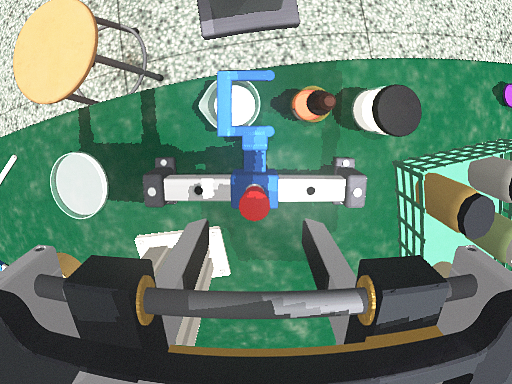

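The wrist view shows the red knob top at (254,206), as predicted, midway between the fingers. The bottle (312,103), beaker (238,105) and jar (390,110) stand in a row.

Request:
jog_arm(
  increments=[
    [65, -0.004, -0.002, 0, 0.0],
    [65, -0.004, -0.002, 0.05, 0.0],
    [65, -0.004, -0.002, 0.1, 0.0],
    [65, -0.004, -0.002, 0.14, 0.0],
    [65, -0.004, -0.002, 0.165, 0.0],
    [65, -0.004, -0.002, 0.178, 0.0],
    [65, -0.004, -0.002, 0.182, 0.0],
    [65, -0.004, -0.002, 0.182, 0.0],
  ],
)

```text
time: 11.35
eef_pos: [0.5662, -0.0452, 0.072]
orientation: [[-0.989, 0.145, 0.001], [0.145, 0.989, -0.0], [-0.001, 0.0, -1.0]]
contact_force: [-0.1, -0.5, 0.3]
opening: 0.652
grasp_force: 0.0
```

Request:
jog_arm(
  increments=[
    [10, 0, 0, 0, 0],
    [10, 0, 0, 0, 0],
    [10, 0, 0, 0, 0],
    [10, 0, 0, 0, 0],
    [10, 0, 0, 0, 0],
    [10, 0, 0, 0, 0],
  ],
  grip_force=25,
)

```text
time: 12.1
eef_pos: [0.5657, -0.045, 0.0715]
orientation: [[-0.989, 0.145, 0.0], [0.145, 0.989, 0.0], [-0.0, 0.0, -1.0]]
contact_force: [-0.2, 0.4, 2.0]
opening: 0.29
grasp_force: 25.0
```

```bash
python3 go.py 0.5632 -0.0439 0.069 81.4
```

```text
t 12.1 p [ 0.5657 -0.045   0.0715] yaw 81.66 open 0.29 F [-0.2  0.4  2. ] grip 25.0 q [-12.  21.  99.   0.  60. -93.] tilt [ 2.e-04  2.e-04 -1.e+00]
dx,dy,dz [0.0045 0.0011 0.0041] yaw 0.0087
```

The opening is 27 mm, so the fingers are on the 28 mm flange. I reopen, go 6 mm lower and close on the 22 mm body.

Request:
jog_arm(
  increments=[
    [50, 0, 0, 0, 0],
    [50, 0, 0, 0, 0],
    [50, 0.004, 0.001, 0.005, 0],
    [50, 0.004, 0.001, 0.01, 0],
    [50, 0.004, 0.001, 0.01, 0],
  ],
)

```text
time: 12.72
eef_pos: [0.563, -0.044, 0.0649]
orientation: [[-0.989, 0.145, -0.001], [0.145, 0.989, 0.0], [0.001, 0.0, -1.0]]
contact_force: [0.4, -0.5, -0.1]
opening: 0.5
grasp_force: 0.0
```

Request:
jog_arm(
  increments=[
    [10, 0, 0, 0, 0],
    [10, 0, 0, 0, 0],
    [10, 0, 0, 0, 0],
    [10, 0, 0, 0, 0],
    [10, 0, 0, 0, 0],
  ],
  grip_force=25,
)

```text
time: 13.35
eef_pos: [0.5635, -0.0442, 0.0654]
orientation: [[-0.989, 0.145, 0.0], [0.145, 0.989, -0.0], [-0.0, -0.0, -1.0]]
contact_force: [0.6, -0.0, 0.2]
opening: 0.288
grasp_force: 25.0
```

```bash
python3 go.py 0.5632 -0.0439 0.069 81.4; python3 - <<'E'
from look import *
c=get("scene");np.save("pics/s5.npy",c,allow_pickle=True);a=c["color"][170:290,250:410]
cv2.imwrite("pics/s5.png",cv2.resize(a,None,fx=5,fy=5,interpolation=2))
E
```

```text
t 13.35 p [ 0.5635 -0.0442  0.0654] yaw 81.67 open 0.288 F [ 0.6 -0.   0.2] grip 25.0 q [-12.  21.  99.  -0.  59. -93.] tilt [ 3.e-04 -1.e-04 -1.e+00]
dx,dy,dz [ 0.0005  0.0004 -0.0059] yaw 0.0089
```

View pics/s5.png

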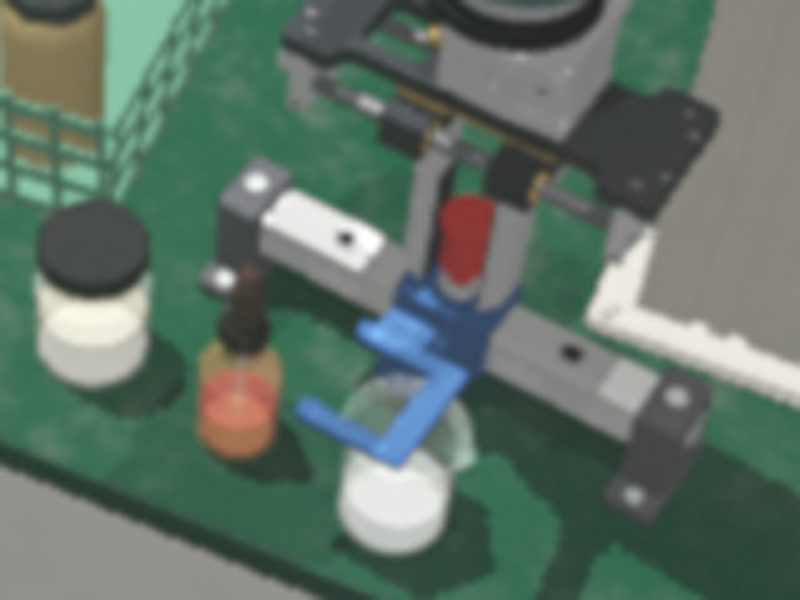

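The picture shows the knob between the fingers, with the bottle, beaker and jar undisturbed. The flat fingers always meet the flange first. I'll grip higher, so the flange lies within the pads.

Request:
jog_arm(
  increments=[
    [50, 0, 0, 0, 0],
    [50, 0, 0, 0, 0],
    [50, 0.0, 0.0, -0.012, 0],
    [50, 0.0, 0.0, -0.024, 0],
    [50, 0.0, 0.0, -0.024, 0],
  ],
)

```text
time: 14.02
eef_pos: [0.5641, -0.0442, 0.0808]
orientation: [[-0.989, 0.145, 0.002], [0.145, 0.989, -0.0], [-0.002, 0.0, -1.0]]
contact_force: [-0.3, -0.4, -0.8]
opening: 0.497
grasp_force: 0.0
```

Request:
jog_arm(
  increments=[
    [10, 0, 0, 0, 0],
    [10, 0, 0, 0, 0],
    [10, 0, 0, 0, 0],
    [10, 0, 0, 0, 0],
    [10, 0, 0, 0, 0],
  ],
  grip_force=30,
)

```text
time: 14.65
eef_pos: [0.5632, -0.0441, 0.0796]
orientation: [[-0.989, 0.145, -0.0], [0.145, 0.989, 0.0], [0.0, 0.0, -1.0]]
contact_force: [0.5, 0.3, -0.2]
opening: 0.285
grasp_force: 30.0
```

Request:
jog_arm(
  increments=[
    [10, 0, 0, -0.005, 0],
    [10, 0, 0, -0.01, 0],
    [10, 0, 0, -0.015, 0],
    [10, 0, 0, -0.02, 0],
    [10, 0, 0, -0.025, 0],
    [10, 0, 0, -0.027, 0],
    [10, 0, 0, -0.027, 0],
  ],
)

```text
time: 15.52
eef_pos: [0.5632, -0.0441, 0.0959]
orientation: [[-0.989, 0.145, -0.0], [0.145, 0.989, 0.0], [0.0, 0.0, -1.0]]
contact_force: [0.6, -0.7, -7.2]
opening: 0.286
grasp_force: 30.0
```

```bash
python3 go.py 0.5722 0.0154 0.096 81.4; python3 - <<'E'
from look import *
c=get("top");np.save("pics/t6.npy",c,allow_pickle=True)
P=cloud(c);h=cv2.cvtColor(c["color"],cv2.COLOR_BGR2HSV)
c=get("scene");P=cloud(c);h=cv2.cvtColor(c["color"],cv2.COLOR_BGR2HSV)
c0=np.load("pics/s5.npy",allow_pickle=True).item()
def kn(c):
    h=cv2.cvtColor(c["color"],cv2.COLOR_BGR2HSV);k=((h[...,0]<8)|(h[...,0]>172))&(h[...,1]>120)&(h[...,2]>80);k[:195]=0;k[235:]=0;k[:,:335]=0;k[:,360:]=0
    v,u=np.nonzero(k);return k.sum(),u.min(),u.max(),v.min(),v.max(),u.mean(),v.mean()
print(kn(c0),kn(c))
E
```

```text
t 15.53 p [ 0.5632 -0.0441  0.0959] yaw 81.67 open 0.286 F [ 0.6 -0.7 -7.2] grip 30.0 q [-12.  20.  97.   0.  63. -93.] tilt [-3.e-04  1.e-04 -1.e+00]
dx,dy,dz [-5.000e-04  1.003e-01 -1.000e-04] yaw 0.0089
(np.int64(140), np.int64(338), np.int64(348), np.int64(209), np.int64(225), np.float64(342.4642857142857), np.float64(216.46428571428572)) (np.int64(142), np.int64(339), np.int64(348), np.int64(204), np.int64(221), np.float64(343.15492957746477), np.float64(212.07746478873239))
```

The force is -7.2 N and the knob moved up in the image, so the plunger is out. Now I slide the section 60 mm along the rail.

Request:
jog_arm(
  increments=[
    [10, 0, 0.01, 0, 0],
    [10, 0, 0.025, 0, 0],
    [10, 0, 0.04, 0, 0],
    [10, 0, 0.055, 0, 0],
    [10, 0, 0.07, 0, 0],
    [10, 0, 0.082, 0, 0],
    [10, 0, 0.09, 0, 0],
    [10, 0, 0.095, 0, 0],
  ],
)

```text
time: 16.62
eef_pos: [0.5717, 0.0126, 0.096]
orientation: [[-0.989, 0.145, 0.0], [0.145, 0.989, 0.0], [-0.0, 0.0, -1.0]]
contact_force: [-0.5, -1.1, -7.0]
opening: 0.285
grasp_force: 30.0
```

```bash
python3 go.py 0.5722 0.0154 0.096 81.4
```

```text
t 16.62 p [0.5717 0.0126 0.096 ] yaw 81.68 open 0.285 F [-0.5 -1.1 -7. ] grip 30.0 q [ -6.  20.  96.   0.  64. -87.] tilt [ 0.e+00  1.e-04 -1.e+00]
dx,dy,dz [-0.0002  0.0047 -0.0001] yaw 0.0093
```

Request:
jog_arm(
  increments=[
    [10, 0, 0.003, 0, 0],
    [10, 0, 0.005, 0, 0],
    [10, 0, 0.005, 0, 0],
    [10, 0, 0.005, 0, 0],
  ],
)

```text
time: 17.12
eef_pos: [0.5721, 0.0153, 0.096]
orientation: [[-0.989, 0.145, 0.0], [0.145, 0.989, 0.0], [0.0, 0.0, -1.0]]
contact_force: [-0.7, -0.5, -8.0]
opening: 0.288
grasp_force: 30.0
```

```bash
python3 go.py 0.5722 0.0154 0.0796 81.4; python3 - <<'E'
from look import *
c=get("scene");np.save("pics/s7.npy",c,allow_pickle=True);a=c["color"][170:290,250:410]
cv2.imwrite("pics/s7.png",cv2.resize(a,None,fx=5,fy=5,interpolation=2))
E
```

```text
t 17.12 p [0.5721 0.0153 0.096 ] yaw 81.65 open 0.288 F [-0.7 -0.5 -8. ] grip 30.0 q [ -5.  20.  96.   0.  64. -87.] tilt [ 0.e+00  4.e-04 -1.e+00]
dx,dy,dz [-0.0002  0.0001  0.0273] yaw 0.0084
```

View pics/s7.png

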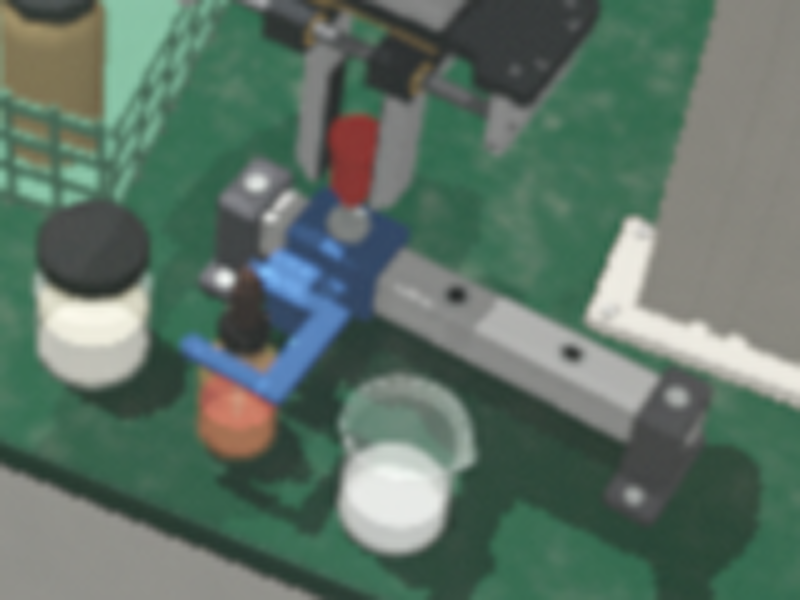

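The section sits next to the jar-side foot, with the yoke round the bottle's cap at (240,330). Bottle, beaker and jar have not moved. Next I lower the pin.

Request:
jog_arm(
  increments=[
    [10, 0, 0, 0.006, 0],
    [10, 0, 0, 0.012, 0],
    [10, 0, 0, 0.018, 0],
    [10, 0, 0, 0.023, 0],
    [10, 0, 0, 0.026, 0],
    [10, 0, 0, 0.0275, 0],
    [10, 0, 0, 0.0275, 0],
    [10, 0, 0, 0.0275, 0],
  ],
)

```text
time: 18.18
eef_pos: [0.5721, 0.0153, 0.0796]
orientation: [[-0.989, 0.145, 0.0], [0.145, 0.989, 0.0], [-0.0, 0.0, -1.0]]
contact_force: [0.3, -0.7, -4.1]
opening: 0.292
grasp_force: 30.0
```

```bash
python3 go.py 0.5722 0.0154 0.0796 81.4
```

```text
t 18.18 p [0.5721 0.0153 0.0796] yaw 81.66 open 0.292 F [ 0.3 -0.7 -4.1] grip 30.0 q [ -5.  21.  97.   0.  61. -87.] tilt [ 3.e-04  2.e-04 -1.e+00]
dx,dy,dz [-0.0001  0.0002  0.0001] yaw 0.0088
```

The arm still carries the spring's 4 N, so the pin is not yet resting on its seat. I press gently until the force turns positive.

Request:
jog_arm(
  increments=[
    [10, 0, 0, 0.001, 0],
    [10, 0, 0, 0.002, 0],
    [10, 0, 0, 0.002, 0],
    [10, 0, 0, 0.002, 0],
  ],
)

```text
time: 18.68
eef_pos: [0.5723, 0.0153, 0.0795]
orientation: [[-0.989, 0.145, 0.001], [0.145, 0.989, 0.0], [-0.001, 0.0, -1.0]]
contact_force: [-2.6, -0.2, 6.2]
opening: 0.288
grasp_force: 30.0
```

```bash
python3 go.py 0.5722 0.0154 0.0796 81.4
```

```text
t 18.68 p [0.5723 0.0153 0.0795] yaw 81.67 open 0.288 F [-2.6 -0.2  6.2] grip 30.0 q [ -5.  21.  97.   0.  61. -87.] tilt [ 0.0011  0.     -1.    ]
dx,dy,dz [ 0.0001  0.0002 -0.0002] yaw 0.0089
```

The TCP stopped at the original home height (0.0795 m) and the force went from -4 to +6 N, so the pin is bottomed out. I take a last look.

```bash
python3 - <<'E'
from look import *
c=get("scene");a=c["color"][170:290,250:410];cv2.imwrite("pics/s8.png",cv2.resize(a,None,fx=5,fy=5,interpolation=2))
E
```

```text
(no output)
```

View pics/s8.png

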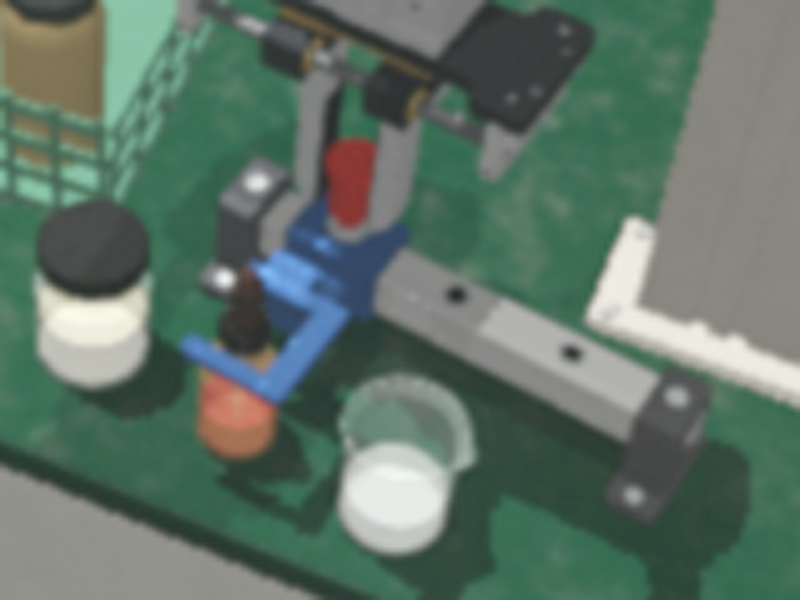

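The knob has dropped to (350,185) and is held in the fingers. The yoke is round the bottle's cap, and the bottle, beaker and jar stand as before.

```bash
python3 -c "
from station import r
print(r.close_job())"
```

```text
the job is handed in; nothing more can be done
None
```

The job is handed in at about 19 s: the bottle stands midway between beaker and jar with the yoke round its cap, neither of them visibly moved, and the pin is home in the next hole with the red knob still held, though the fingers grip it on its 28 mm flange because they always met that first.

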